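# Hold a copper dish down on the anvil with the sprung hold-down lever

### The job

I am about to planish the copper dish, so hold it down on the anvil for me: first pull the locking pin out by its black knob, all the way to its stop, to free the hold-down lever. Then press the lever's wooden handle down until the rubber foot bears on the dish and the foot's spring is about half pressed in, and keep holding it there: the job finishes while you are still holding the handle down, since the lever springs up when let go. Ease it down without squashing the foot's spring solid, leave the pin out, and leave the dish where it lies and the hammer, cup and pot alone.

Things in the scene. Friction and masses are not known exactly. Their poses are not given: they have to be found in the camera images.
- holddown: The fixed hold-down tool: a dark steel base plate 110 x 280 x 15 mm with a round steel anvil (90 mm across, flat top at height 75 mm) and a green two-cheek post (48 mm wide in x, 163 mm high) that carries the lever's pivot. Origin: on the work surface under the anvil's centre; z is up. In its frame the lever lies along y at x = 0: its pivot is at (0, 150, 135) mm, the handle is at the -y end, the pin's knob is on the +x side of the post and is pulled out along +x.
- knob_center (a point): Centre of the locking pin's black round knob: a disc-like cylinder 28 mm in diameter and 26 mm long, its axis level along the hold-down's x, 131 mm above the work surface, on a 10 mm steel pin; free on all sides (22 mm gap from the knob's rear face to the post's sleeve, 116 mm to the base plate below), so it can be pinched from above across y. With the pin fully in it is at (77, 110, 131) mm in the hold-down's frame. Same axes as the hold-down.
- pin (a joint): How far the locking pin is pulled out along the hold-down's +x, m: 0 fully in (it sits under the lever and blocks it), 0.030 out at its stop (lever free). Starts between 0 and 0.003. Spring and catch resist the pull with 5 to 8 N; let go, the catch keeps the pin where it is.
- handle_top (a point): Middle of the upper face of the lever's wooden handle (100 mm long along the lever, 36 mm wide, 26 mm thick); it moves with the lever. 320 mm from the pivot axis, and 13 mm above the lever's centre line. z is the normal of that face, the lever points along -y from pivot to handle. At rest about 257 mm above the work surface; 148 mm when the lever is level.
- lever (a joint): Lever angle, rad: 0 up at rest (handle raised 0.35 rad), grows as the handle goes down, 0.35 when the lever is level, mechanical end 0.45. It is sprung and rises by itself when let go: the handle takes some 1 to 2 N to start and, with the foot pressed in to the half, some 8 N. The foot touches the dish at about 0.31, is half pressed in at about 0.35 and fully at about 0.39.
- foot (a joint): How far the sprung rubber foot is pressed up into the lever, m: 0 hanging free, 0.012 pressed solid; wanted about 0.006 (it then bears on the dish with about 11 N; 3.6 N at first touch, 18 N when solid).
- foot_tip (a point): Centre of the underside of the rubber foot (28 mm across), on the lever's under side 150 mm from the pivot, right over the anvil's centre when the lever is level.
- anvil_top (a point): Centre of the anvil's flat top.
- dish_floor (a point): Centre of the upper face of the copper dish's floor, 79 mm above the work surface. The dish is a shallow loose copper pan 148 mm across the rim, 20 mm high, floor 4 mm thick, 0.35 kg; it lies loose on the anvil, roughly centred under the foot.
- hammer: Bystander: hammer 280 mm long lying on the far side of the hold-down; origin at its middle on the work surface, handle along its x.
- cup: Bystander: copper cup 70 mm across, 80 mm high, standing; origin under its centre.
- pot: Bystander: brass pot 100 mm across, 70 mm high, standing; origin under its centre.

How it is judged:
On the way, in this order (a step that is already met when the one before it is completed fails the run):
1. the locking pin is pulled out to its stop (28 of 30 mm) while the lever is still up (value of joint pin above 0.028 m and value of joint lever below 0.1 rad), for 0.2 s.
2. the foot is pressed on the dish, its spring about half in (3 to 9.5 mm) (value of joint foot between 0.003 and 0.0095 m and value of joint lever above 0.3 rad), for 0.3 s.
At the end, for the whole second after the job is handed in: The robot is still holding the lever down, at rest, with the foot bearing on the dish and its spring pressed in 3 to 9.5 mm of 12; the pin is still out (over 25 of 30 mm); the dish lies flat on the anvil within 12 mm of where it started (all of step 2 and velocity of joint lever between -0.05 and 0.05 rad/s and value of joint pin above 0.025 m and horizontal distance between dish_floor and anvil_top below 0.03 m and height (world z) of dish_floor between 0.074 and 0.084 m and distance of dish_floor from where it was at the start of the episode below 0.012 m); the arm keeps its last pose, push and grip.
It fails at once if the foot's spring is squashed solid (over 11.5 of 12 mm) (value of joint foot above 0.0115 m).
It fails at once if the dish is shifted on the anvil by more than 20 mm (distance of dish_floor from where it was at the start of the episode above 0.02 m).
It fails at once if the hammer, cup or pot is moved by more than 20 mm (distance of any of hammer, cup, pot from where it was at the start of the episode above 0.02 m).
It also fails if it takes over 58 s, if anything falls off the work surface, if the arm or the gripper's body presses on something with over 40 N, if the wrist force passes 120 N, or if a joint passes its speed limit or range.

### The arm

A 6-joint arm with a two-finger parallel gripper is mounted at the origin on the work surface. World frame = base frame: x ahead of the robot, y to its left, z up, the work surface at z = 0. Lengths are in m, angles in rad, forces in N, time in s.
With the tool pointing down it reaches from about 0.35 to 0.775 m from the base axis. Payload 5.5 kg.
Tool frame: the origin (TCP) lies at the very end of the fingers, on their centre line; the grasp point (between the pads) lies 19 mm behind it; z points along the fingers, y is the line along which they close (so a half turn about z gives the same grasp; the last joint's range is limited). The gripper opens to 85 mm and grips with 20 to 120 N. Pads are 22 mm wide; open, the fingers measure 114 mm over their backs; the gripper's body (76 mm by 85 mm) begins 54 mm behind the grasp point. The pads swing forward as they close: fully open they stand 13 mm farther back than shut.
Start: joints at [-1.344, 0.313, 0.046, 1.304, 0, 1.431], TCP at [0.206, -0.537, 0.231] pointing down, gripper open.
Joint ranges: [-2.76, 2.76], [-0.86, 1.69], [-1.03, 1.26], [-2.2, 2.34], [-1.47, 1.5], [-3.14, 3.14]. Speed limits (rad/s): [2.57, 2.57, 3.14, 3.14, 3.14, 3.14].

### API

Orientations are given as a unit quaternion [w, x, y, z].
In Python, from workcell import env, imaging, ticket gives the robot as it stands. The module is installed in compiled form; this text tells all that it offers.
- The arm moves only by the tool apply_moves, never from a script. Its argument "rows" is a list of rows, each an object with "xyz": the shift along the tool's x, y, z in mm, a list of three; "turn": the turn, a rotation vector about the tool's x, y, z in rad, a list of three; "grip": the opening, from 0 (shut) to 1 (fully open). A call has 1 to 12 rows; each row is the pose to reach, as a shift and turn from the pose commanded when the call began, along the tool's axes at that moment; what a row does not reach only later rows make up. A row lasts 1/12 s, in which the tool goes at most 41.7 mm and 7.16 degrees, less where a joint would pass 70% of its speed; a pose out of reach is approached as far as the arm can. A call with a gripper value outside its range is refused whole. The fingers move at their own pace and stop on an object; "force" is the grip in N (left out, the last holds). Time passes only in rows, so rows that repeat a pose let the fingers close. It gives the time, the measured TCP pose, the force, the opening and the grip force at its end, in the units of the state.
- env.get_state(): the state, without advancing time (a new reading comes with each control period).
- imaging.read_camera(name): name is "side" or "top" or "wrist"; returns a dict with "color" (400x640x3 uint8, blue, green, red), "z_map" (400x640 float32, m along the optical axis (not along the pixel's ray), 0 where there is no reading), "camera_matrix" (3x3 intrinsics, pixels), "view" (4x4, takes a point from world to camera coordinates). Camera axes: x right, y down, z forward; pixel columns grow to the right and rows downward; lengths in m; the calibration is good to about 2 mm. A picture is of the moment at which its call begins.
- ticket.hand_in(): hands the job in; it is judged then, once.
The state is a dict: "clock": time; "joint_pos": joint angles; "qvel": joint speeds; "tau": joint torques, N m; "tcp_pos": TCP position; "orientation": TCP orientation; "wrist_force": force on the tool from outside, world axes, zero at the start; "ft_torque": the same for the moment, N m; "finger_gap": finger opening in m; "grip_force": force on a finger pad.
Only numpy, scipy, OpenCV 4.12 (cv2) and the standard library are available. Lean on these libraries where they do the work, as an engineer would, in place of code of your own. Each camera call takes 0.05 s, during which the arm holds its last target. There are 200 camera calls.

## Working session

There is one attempt and no reset: what is moved stays moved. The work goes in short steps, Python scripts to look and compute and a tool call to move; the robot and the scene stay as the last step left them, time stands still between calls to the robot, and variables do not carry over. Pictures are saved under pics/ and viewed, at most 10 in all, crops included, and the job is handed in when it is done.

Besides the shell and the picture viewer there is one more tool, called as name(argument=value, ...), one argument or row to a line, values as JSON. apply_moves: Moves the arm, as the interface text tells. Its arguments: {"type":"object","properties":{"rows":{"type":"array"},"force":{"type":"number"}},"required":["rows"]}

```bash
mkdir -p pics; python3 - <<'E'
from workcell import env, imaging
import cv2, numpy as np
for n in ("side","top"):
    c=imaging.read_camera(n); cv2.imwrite(f"pics/{n}0.png",c["color"]); np.savez(f"{n}0.npz",**c)
    print(n,c["camera_matrix"].round(1).tolist(),c["view"].round(3).tolist())
s=env.get_state(); print({k:np.round(v,3).tolist() for k,v in s.items()})
E
```

```text
side [[451.6, 0.0, 319.5], [0.0, 451.6, 200.6], [0.0, 0.0, 1.0]] [[0.985, -0.17, -0.005, -0.535], [-0.091, -0.502, -0.86, 0.242], [0.144, 0.848, -0.51, 0.957], [0.0, 0.0, 0.0, 1.0]]
top [[450.1, 0.0, 317.3], [0.0, 450.1, 194.5], [0.0, 0.0, 1.0]] [[0.014, -1.0, 0.01, 0.093], [-0.993, -0.015, -0.119, 0.588], [0.119, -0.009, -0.993, 1.167], [0.0, 0.0, 0.0, 1.0]]
{'clock': 0.1, 'joint_pos': [-1.344, 0.314, 0.045, 1.304, -0.0, 1.431], 'qvel': [-0.001, -0.001, 0.002, 0.0, -0.0, 0.0], 'tau': [0.001, -48.173, 29.924, 0.013, -0.0, 0.0], 'tcp_pos': [0.206, -0.536, 0.23], 'orientation': [-0.001, 0.983, 0.182, -0.0], 'wrist_force': [-0.557, 0.106, 0.504], 'ft_torque': [0.021, 0.041, -0.006], 'grip_force': 0.0, 'finger_gap': 0.086}
```

View pics/top0.png

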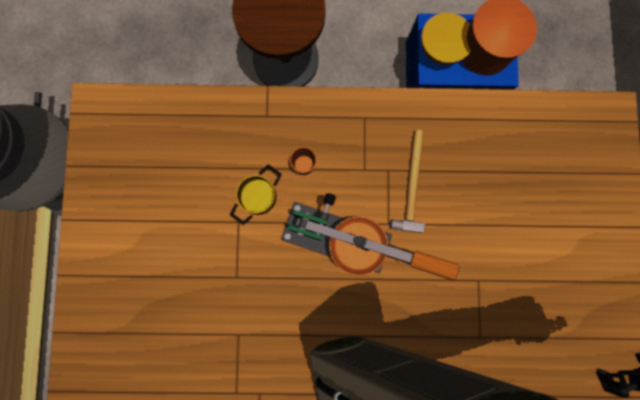

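View pics/side0.png

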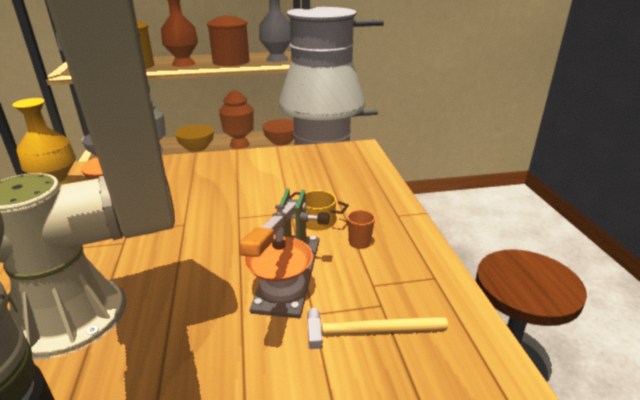

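The top view shows the knob at about (329,199), the wooden handle at about (435,264) and the dish at about (358,243). The lever runs along roughly −y. The side view shows the knob at about (323,217) and the handle at about (258,240). Next I cast rays onto the known heights.

```bash
cat > h.py <<'E'
import numpy as np, cv2
def ray(c,u,v):
    K=c["camera_matrix"];V=c["view"];R=V[:3,:3];o=-R.T@V[:3,3]
    return o,R.T@np.linalg.inv(K)@np.array([u,v,1.])
def plane(c,u,v,z):
    o,d=ray(c,u,v); return o+d*(z-o[2])/d[2]
def two(a,ua,b,ub):
    o1,d1=ray(a,*ua);o2,d2=ray(b,*ub)
    t=np.linalg.lstsq(np.c_[d1,-d2],o2-o1,rcond=None)[0]
    p,q=o1+d1*t[0],o2+d2*t[1]; return (p+q)/2,np.linalg.norm(p-q)
def blob(m,box):
    x0,y0,x1,y1=box;k=np.zeros(m.shape,np.uint8);k[y0:y1,x0:x1]=m[y0:y1,x0:x1]
    n,l,s,c=cv2.connectedComponentsWithStats(k);i=1+np.argmax(s[1:,4]);return c[i],s[i],l==i
E
python3 - <<'E'
from h import *
T=dict(np.load("top0.npz"));S=dict(np.load("side0.npz"))
def dark(c): return (c["color"].max(2)<45).astype(np.uint8)
kt,st,_=blob(dark(T),(318,188,340,210)); ks,ss,_=blob(dark(S),(312,205,335,228))
print("knob",kt,st,ks,ss,plane(T,*kt,.131),plane(S,*ks,.131),two(T,kt,S,ks))
h=cv2.cvtColor(T["color"],cv2.COLOR_BGR2HSV); print("hsv handle/table/dish",h[264,435],h[290,435],h[240,345])
hs=cv2.cvtColor(S["color"],cv2.COLOR_BGR2HSV); print(hs[240,258],hs[262,262],hs[270,220])
zt=T["z_map"]; print("z handle",zt[264,435],zt[290,435])
# points from depth
def pts(c,m):
    v,u=np.nonzero(m&(c["z_map"]>0));z=c["z_map"][v,u];K=c["camera_matrix"]
    P=np.c_[(u-K[0,2])*z/K[0,0],(v-K[1,2])*z/K[1,1],z];V=c["view"];return (P-V[:3,3])@V[:3,:3]
box=np.zeros(zt.shape,bool);box[235:285,405:470]=True
P=pts(T,box);P=P[P[:,2]>.17];
print("handle pts",len(P),P.mean(0),P.min(0),P.max(0));c,_,ax=np.linalg.svd(P-P.mean(0));print(ax[0],np.ptp((P-P.mean(0))@ax[0]))
hk=T["color"].copy()
E
```

```text
Traceback (most recent call last):
  File "h.py", line 13, in blob
    n,l,s,c=cv2.connectedComponentsWithStats(k);i=1+np.argmax(s[1:,4]);return c[i],s[i],l==i
                                                    ~~~~~~~~~^^^^^^^^^
ValueError: attempt to get argmax of an empty sequence
```

```bash
python3 - <<'E'
from h import *
T=dict(np.load("top0.npz"));S=dict(np.load("side0.npz"))
print(T["color"][190:212:2,318:342:2].max(2)); print(S["color"][206:230:2,310:336:2].max(2))
h=cv2.cvtColor(T["color"],cv2.COLOR_BGR2HSV); print("hsv handle/table/dish",h[264,435],h[290,435],h[240,345])
zt=T["z_map"]
def pts(c,m):
    v,u=np.nonzero(m&(c["z_map"]>0));z=c["z_map"][v,u];K=c["camera_matrix"]
    P=np.c_[(u-K[0,2])*z/K[0,0],(v-K[1,2])*z/K[1,1],z];V=c["view"];return (P-V[:3,3])@V[:3,:3]
box=np.zeros(zt.shape,bool);box[235:285,405:470]=True
P=pts(T,box);P=P[P[:,2]>.17];M=P.mean(0)
print("handle pts",len(P),M,P.min(0),P.max(0));c,_,ax=np.linalg.svd(P-M,full_matrices=False);print(ax[0],np.ptp((P-M)@ax[0]))
box[:]=0;box[190:210,318:340]=True
P=pts(T,box);P=P[(P[:,2]>.10)&(P[:,2]<.16)];print("knob pts",len(P),P.mean(0),P.min(0),P.max(0))
E
```

```text
[[170 172 169 172 170 169 171 169 171 170 169 170]
 [168 172 171 168 153 148 153 165 169 170 171 172]
 [141 141 140 135  68  35  50  89 123 153 156 157]
 [ 83  74  74  67  21  14  19  21  47 129 154 152]
 [ 74  73  68  37  15  20  17  18  40 127 160 160]
 [ 76  74  63  24  17  20  19  16  70 152 165 165]
 [ 84  78  73  36  25  22  17  24 109 172 173 175]
 [ 96  77  93  92 100  98  57  70 145 176 176 176]
 [ 96  94 146 140 136 136 141 151 163 164 166 167]
 [ 77 116 164 140 144 140 164 168 169 168 166 166]
 [ 42  87 140 131 143 151 173 174 172 173 171 173]]
[[167 159 158 158 160 156 161 179 187 202 173 145 126]
 [180 199 229 219 220 225 208 184 179 147 136 125 125]
 [159 162 169 161 159 169 163 146 151 140 108  95  98]
 [160 162 163 161 147 113 112 114 117 134 109  88  78]
 [178 176 170 163 100  82  83  82  78  86 133 129 121]
 [231 231 229 210  94  81  82  84  84  76 124 129 116]
 [155 162 168 161  78  76  75  79  79  78 125 128 119]
 [153 153 151 139  72  72  73  73  75  80 128 128 120]
 [162 165 164 155  89  69  69  70  72  85 128 128 134]
 [162 167 164 163 149 121 116 103  98 122 135 129 209]
 [161 164 161 164 165 162 156 150 141 141 153 181 233]
 [167 164 161 163 161 162 161 160 163 209 238 201 187]]
hsv handle/table/dish [ 13 211 178] [ 15 187 147] [  3  39 130]
handle pts 882 [ 0.41254676 -0.14458957  0.25529151] [ 0.3830995  -0.19954137  0.22498822] [ 0.44088276 -0.09070158  0.27692755]
[-0.29099532 -0.89038271  0.35005765] 0.11727698702642966
knob pts 142 [0.560572   0.07397564 0.14033716] [0.53899326 0.05926354 0.12836158] [0.57807037 0.08621094 0.14852398]
```

```bash
python3 - <<'E'
from h import *
T=dict(np.load("top0.npz"));S=dict(np.load("side0.npz"))
kt,st,_=blob((T["color"].max(2)<55).astype(np.uint8),(322,192,340,206)); ks,ss,_=blob((S["color"].max(2)<95).astype(np.uint8),(314,208,331,228))
print("knob",kt,st,ks,ss,plane(T,*kt,.136),plane(S,*ks,.131),two(T,kt,S,ks))
a=-.316;xh=np.array([np.cos(a),np.sin(a)]);yh=np.array([-np.sin(a),np.cos(a)])
# dish: depth points near rim height
def loc(p): d=p[:2]-np.array([.456,-.006]);return d@xh,d@yh
for n,u,v,z in(("cup",303,158,.08),("pot",258,195,.07),("hamhead",407,226,.02)): p=plane(T,u,v,z);print(n,p,loc(p))
hsv=cv2.cvtColor(T["color"],cv2.COLOR_BGR2HSV)
E
```

```text
knob [328.70652174 198.7173913 ] [323 194  12  11  92] [323.17094017 218.08547009] [317 213  13  11 117] [0.5643241  0.07460775 0.136     ] [0.56496979 0.07491214 0.131     ] (array([0.56486513, 0.07444497, 0.13130595]), np.float64(4.1287510037708594e-05))
cup [0.67573839 0.14049542 0.08      ] (np.float64(0.16333231930824502), np.float64(0.20752932552686085))
pot [0.57859129 0.25539803 0.07      ] (np.float64(0.03528740929313294), np.float64(0.28655252878493026))
hamhead [ 0.50660575 -0.14046069  0.02      ] (np.float64(0.0898860243376709), np.float64(-0.11207640728987178))
```

apply_moves(
  rows=[
    {"xyz": [0, 0, -40], "turn": [0, 0, 0], "grip": 1},
    {"xyz": [0, 0, -80], "turn": [0, 0, 0], "grip": 1},
    {"xyz": [0, 0, -120], "turn": [0, 0, 0], "grip": 1},
    {"xyz": [30, -24, -120], "turn": [0, 0, -0.12], "grip": 1},
    {"xyz": [60, -48, -120], "turn": [0, 0, -0.24], "grip": 1},
    {"xyz": [90, -72, -120], "turn": [0, 0, -0.36], "grip": 1},
    {"xyz": [120, -96, -120], "turn": [0, 0, -0.48], "grip": 1},
    {"xyz": [150, -120, -120], "turn": [0, 0, -0.6], "grip": 1},
    {"xyz": [180, -144, -120], "turn": [0, 0, -0.72], "grip": 1},
    {"xyz": [210, -168, -120], "turn": [0, 0, -0.84], "grip": 1},
    {"xyz": [240, -192, -120], "turn": [0, 0, -0.96], "grip": 1},
    {"xyz": [270, -216, -120], "turn": [0, 0, -1.08], "grip": 1},
  ],
  force=40,
)

```text
clock: 1.1
tcp_pos: [0.3811, -0.2365, 0.3511]
orientation: [-0.0, 0.748, 0.664, -0.0]
wrist_force: [0.3, 0.2, 0.4]
finger_gap: 0.0855
grip_force: 0.0
```

```bash
cat > go.py <<'E'
import sys,numpy as np
from workcell import env
from scipy.spatial.transform import Rotation as R
def st():
    s=env.get_state();q=np.array(s["orientation"]);Rm=R.from_quat(q[[1,2,3,0]])
    return s,np.array(s["tcp_pos"]),Rm
def delta(target,yaw):
    s,p,Rm=st()
    G=R.from_matrix(np.array([[np.cos(yaw),np.sin(yaw),0],[np.sin(yaw),-np.cos(yaw),0],[0,0,-1]]))
    print("t",round(s["clock"],2),"tcp",p.round(4),"F",np.round(s["wrist_force"],2),"gap",round(s["finger_gap"],4),"shift mm",(Rm.inv().apply(np.array(target)-p)*1000).round(1),"turn",(Rm.inv()*G).as_rotvec().round(3))
if __name__=="__main__": delta([float(a) for a in sys.argv[1:4]],float(sys.argv[4]))
E
python3 go.py .565 .0745 .2 2.826
```

```text
t 1.1 tcp [ 0.3811 -0.2365  0.3511] F [0.33 0.24 0.36] gap 0.0855 shift mm [330.5 145.9 151.1] turn [-0.    -0.    -1.374]
```

apply_moves(
  rows=[
    {"xyz": [33, 14.5, 0], "turn": [0, 0, -0.12], "grip": 1},
    {"xyz": [66, 29, 0], "turn": [0, 0, -0.24], "grip": 1},
    {"xyz": [99, 43.5, 0], "turn": [0, 0, -0.36], "grip": 1},
    {"xyz": [132, 58, 0], "turn": [0, 0, -0.48], "grip": 1},
    {"xyz": [165, 73, 0], "turn": [0, 0, -0.6], "grip": 1},
    {"xyz": [198, 87.5, 0], "turn": [0, 0, -0.72], "grip": 1},
    {"xyz": [231, 102, 0], "turn": [0, 0, -0.84], "grip": 1},
    {"xyz": [264, 116.5, 0], "turn": [0, 0, -0.96], "grip": 1},
    {"xyz": [297, 131, 0], "turn": [0, 0, -1.08], "grip": 1},
    {"xyz": [330.5, 146, 20], "turn": [0, 0, -1.2], "grip": 1},
    {"xyz": [330.5, 146, 55], "turn": [0, 0, -1.32], "grip": 1},
    {"xyz": [330.5, 146, 90], "turn": [0, 0, -1.374], "grip": 1},
  ],
)

```text
clock: 2.1
tcp_pos: [0.568, 0.0738, 0.2602]
orientation: [0.001, 0.155, 0.988, 0.0]
wrist_force: [0.5, -1.1, -0.3]
finger_gap: 0.0854
grip_force: 0.0
```

```bash
python3 - <<'E'
from workcell import imaging
import cv2,numpy as np
c=imaging.read_camera("wrist");cv2.imwrite("pics/w1.png",c["color"]);np.savez("w1.npz",**c)
E
python3 go.py .565 .0745 .113 2.826
```

```text
t 2.15 tcp [0.5616 0.0731 0.2502] F [-3.57  0.15 -8.21] gap 0.0852 shift mm [ -4.8   3.  137.2] turn [-0.005 -0.015  0.003]
```

View pics/w1.png

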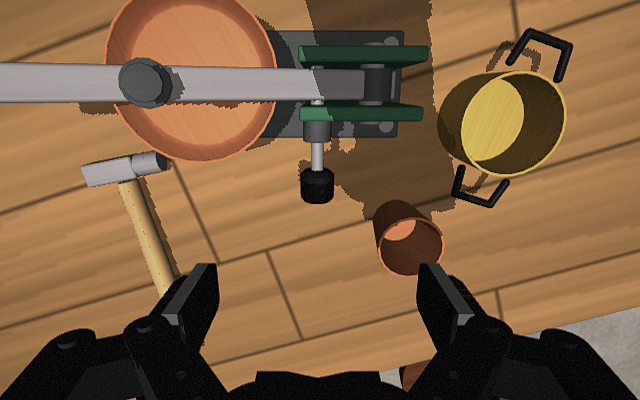

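The wrist view shows the knob at about (317,185), centred between the fingers (columns about 217 and 420). The lever runs straight along the image rows, so the yaw is right.

```bash
python3 - <<'E'
from h import *
c=dict(np.load("w1.npz"))
k,s,m=blob((c["color"].max(2)<60).astype(np.uint8),(295,165,340,208)); print(k,s,plane(c,*k,.133))
import numpy as np
g=cv2.inRange(cv2.cvtColor(c["color"],cv2.COLOR_BGR2HSV),(50,80,20),(90,255,255)); v,u=np.nonzero(g)
(_,_),(w,hh),ang=cv2.minAreaRect(np.c_[u,v].astype(np.float32));print("post angle",w,hh,ang)
E
python3 go.py .565 .0745 .113 2.826
```

```text
[316.83536015 185.50046773] [ 300  167   34   37 1069] [0.56366079 0.07522662 0.133     ]
post angle 358.1338195800781 601.0269165039062 89.88494873046875
t 2.15 tcp [0.5616 0.0731 0.2502] F [-3.57  0.15 -8.21] gap 0.0852 shift mm [ -4.8   3.  137.2] turn [-0.005 -0.015  0.003]
```

apply_moves(
  rows=[
    {"xyz": [0, 0, 30], "turn": [0, 0, 0], "grip": 1},
    {"xyz": [0, 0, 60], "turn": [0, 0, 0], "grip": 1},
    {"xyz": [0, 0, 80], "turn": [0, 0, 0], "grip": 1},
    {"xyz": [0, 0, 90], "turn": [0, 0, 0], "grip": 1},
    {"xyz": [0, 0, 90], "turn": [0, 0, 0], "grip": 1},
    {"xyz": [0, 0, 90], "turn": [0, 0, 0], "grip": 1},
  ],
)

```text
clock: 2.65
tcp_pos: [0.5668, 0.0713, 0.1721]
orientation: [0.0, 0.16, 0.987, -0.0]
wrist_force: [0.5, 0.5, 1.4]
finger_gap: 0.0853
grip_force: 0.0
```

```bash
python3 go.py .5645 .075 .113 2.826
```

```text
t 2.65 tcp [0.5668 0.0713 0.1721] F [0.51 0.49 1.36] gap 0.0853 shift mm [ 3.4  2.7 59.1] turn [-0.     0.    -0.006]
```

apply_moves(
  rows=[
    {"xyz": [3, 2.7, 20], "turn": [0, 0, 0], "grip": 1},
    {"xyz": [3, 2.7, 40], "turn": [0, 0, 0], "grip": 1},
    {"xyz": [3, 2.7, 55], "turn": [0, 0, 0], "grip": 1},
    {"xyz": [3, 2.7, 59], "turn": [0, 0, 0], "grip": 1},
    {"xyz": [3, 2.7, 59], "turn": [0, 0, 0], "grip": 0.2},
    {"xyz": [3, 2.7, 59], "turn": [0, 0, 0], "grip": 0.1},
    {"xyz": [3, 2.7, 59], "turn": [0, 0, 0], "grip": 0.1},
    {"xyz": [3, 2.7, 59], "turn": [0, 0, 0], "grip": 0.1},
    {"xyz": [3, 2.7, 59], "turn": [0, 0, 0], "grip": 0.1},
    {"xyz": [3, 2.7, 59], "turn": [0, 0, 0], "grip": 0.1},
    {"xyz": [3, 2.7, 59], "turn": [0, 0, 0], "grip": 0.1},
    {"xyz": [3, 2.7, 59], "turn": [0, 0, 0], "grip": 0.1},
  ],
  force=40,
)

```text
clock: 3.65
tcp_pos: [0.5653, 0.0743, 0.1137]
orientation: [0.001, 0.16, 0.987, -0.001]
wrist_force: [-1.4, -2.5, 5.3]
finger_gap: 0.0266
grip_force: 39.0
```

Knob gripped (gap 26.6 mm). Now pulling along −x of the tool.

apply_moves(
  rows=[
    {"xyz": [-4, 0, 0], "turn": [0, 0, 0], "grip": 0.1},
    {"xyz": [-8, 0, 0], "turn": [0, 0, 0], "grip": 0.1},
    {"xyz": [-12, 0, 0], "turn": [0, 0, 0], "grip": 0.1},
    {"xyz": [-16, 0, 0], "turn": [0, 0, 0], "grip": 0.1},
    {"xyz": [-20, 0, 0], "turn": [0, 0, 0], "grip": 0.1},
    {"xyz": [-23, 0, 0], "turn": [0, 0, 0], "grip": 0.1},
    {"xyz": [-26, 0, 0], "turn": [0, 0, 0], "grip": 0.1},
    {"xyz": [-26, 0, 0], "turn": [0, 0, 0], "grip": 0.1},
    {"xyz": [-26, 0, 0], "turn": [0, 0, 0], "grip": 0.1},
  ],
)

```text
clock: 4.4
tcp_pos: [0.5882, 0.0669, 0.1136]
orientation: [-0.001, 0.16, 0.987, -0.0]
wrist_force: [-5.5, -0.4, 8.6]
finger_gap: 0.027
grip_force: 39.3
```

```bash
python3 go.py .593 .066 .113 2.826
```

```text
t 4.4 tcp [0.5882 0.0669 0.1136] F [-5.49 -0.36  8.64] gap 0.027 shift mm [-4.9  0.7  0.6] turn [-0.001 -0.001 -0.005]
```

apply_moves(
  rows=[
    {"xyz": [-2, 0, 0], "turn": [0, 0, 0], "grip": 0.1},
    {"xyz": [-4, 0, 0], "turn": [0, 0, 0], "grip": 0.1},
    {"xyz": [-6, 0, 0], "turn": [0, 0, 0], "grip": 0.1},
    {"xyz": [-8, 0, 0], "turn": [0, 0, 0], "grip": 0.1},
    {"xyz": [-8, 0, 0], "turn": [0, 0, 0], "grip": 0.1},
    {"xyz": [-8, 0, 0], "turn": [0, 0, 0], "grip": 0.1},
  ],
)

```text
clock: 4.9
tcp_pos: [0.5935, 0.0652, 0.1134]
orientation: [-0.003, 0.159, 0.987, 0.0]
wrist_force: [-11.9, 0.4, 12.3]
finger_gap: 0.0267
grip_force: 39.6
```

```bash
python3 go.py .5653 .0743 .1137 2.826
```

```text
t 4.9 tcp [0.5935 0.0652 0.1134] F [-11.91   0.37  12.31] gap 0.0267 shift mm [29.6 -0.2 -0.1] turn [-0.001 -0.005 -0.005]
```

apply_moves(
  rows=[
    {"xyz": [-2, 0, 0], "turn": [0, 0, 0], "grip": 0.1},
    {"xyz": [-4, 0, 0], "turn": [0, 0, 0], "grip": 0.1},
    {"xyz": [-4, 0, 0], "turn": [0, 0, 0], "grip": 0.1},
    {"xyz": [-4, 0, 0], "turn": [0, 0, 0], "grip": 0.1},
  ],
)

```text
clock: 5.23
tcp_pos: [0.5939, 0.065, 0.1132]
orientation: [-0.006, 0.159, 0.987, 0.001]
wrist_force: [-19.9, 5.6, 18.0]
finger_gap: 0.0265
grip_force: 40.0
```

```bash
python3 - <<'E'
from workcell import imaging
import cv2,numpy as np
c=imaging.read_camera("wrist");cv2.imwrite("pics/w2.png",c["color"]);np.savez("w2.npz",**c)
E
python3 go.py .5653 .0743 .1137 2.826
```

```text
t 5.28 tcp [0.5938 0.0651 0.1132] F [-19.33   5.13  17.26] gap 0.0265 shift mm [30.  -0.2 -0.2] turn [-0.001 -0.012 -0.004]
```

View pics/w2.png

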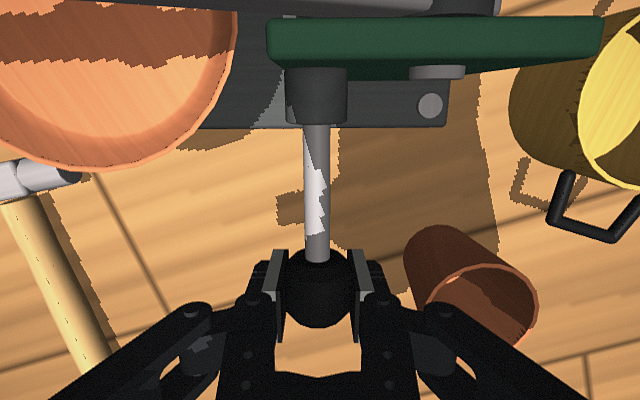

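The wrist view shows the pin drawn well out between the sleeve (about (316,120)) and the knob (about (318,290)). TCP travel stopped at 30 mm while the force rose, so the pin is at its stop. I'll relax the pull, release and rise.

apply_moves(
  rows=[
    {"xyz": [4, 0, 0], "turn": [0, 0, 0], "grip": 0.1},
    {"xyz": [5, 0, 0], "turn": [0, 0, 0], "grip": 0.1},
    {"xyz": [5, 0, 0], "turn": [0, 0, 0], "grip": 0.7},
    {"xyz": [5, 0, 0], "turn": [0, 0, 0], "grip": 0.7},
    {"xyz": [5, 0, 0], "turn": [0, 0, 0], "grip": 0.7},
    {"xyz": [5, 0, 0], "turn": [0, 0, 0], "grip": 0.7},
    {"xyz": [5, 0, -30], "turn": [0, 0, 0], "grip": 0.7},
    {"xyz": [5, 0, -70], "turn": [0, 0, 0], "grip": 0.7},
    {"xyz": [5, 0, -110], "turn": [0, 0, 0], "grip": 0.7},
    {"xyz": [5, 0, -150], "turn": [0, 0, 0], "grip": 0.3},
    {"xyz": [5, 0, -190], "turn": [0, 0, 0], "grip": 0},
    {"xyz": [5, 0, -210], "turn": [0, 0, 0], "grip": 0},
  ],
)

```text
clock: 6.28
tcp_pos: [0.5971, 0.0646, 0.3277]
orientation: [0.003, 0.16, 0.987, 0.0]
wrist_force: [0.1, 0.4, -0.5]
finger_gap: 0.0238
grip_force: 0.0
```

```bash
python3 - <<'E'
from workcell import imaging
from h import *
c=imaging.read_camera("wrist");np.savez("w3.npz",**c);cv2.imwrite("pics/w3.png",c["color"])
E
python3 go.py .413 -.145 .32 2.826
```

```text
t 6.33 tcp [0.598  0.0645 0.3303] F [ 1.   -0.77  2.4 ] gap 0.0165 shift mm [ 109.6 -257.2    8.3] turn [ 0.003  0.011 -0.005]
```

View pics/w3.png

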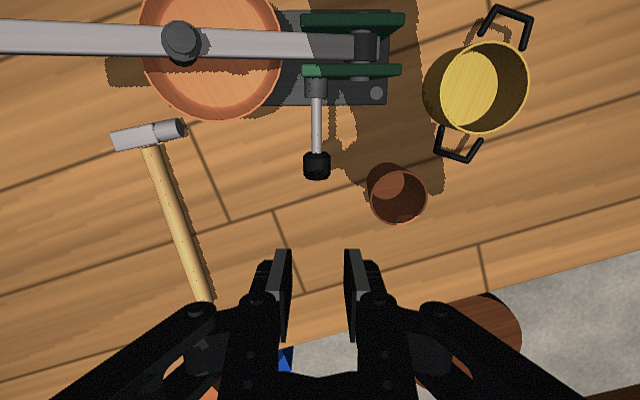

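Wrist view: the pin is out (knob at about (316,165), long bare stem) and the lever is still up. Moving above the handle with the fingers shut.

apply_moves(
  rows=[
    {"xyz": [14, -32, 0], "turn": [0, 0, 0], "grip": 0},
    {"xyz": [28, -64, 0], "turn": [0, 0, 0], "grip": 0},
    {"xyz": [42, -97, 0], "turn": [0, 0, 0], "grip": 0},
    {"xyz": [56, -129, 0], "turn": [0, 0, 0], "grip": 0},
    {"xyz": [70, -161, 0], "turn": [0, 0, 0], "grip": 0},
    {"xyz": [84, -193, 0], "turn": [0, 0, 0], "grip": 0},
    {"xyz": [98, -225, 0], "turn": [0, 0, 0], "grip": 0},
    {"xyz": [109.5, -257, 0], "turn": [0, 0, 0], "grip": 0},
    {"xyz": [109.5, -257, 15], "turn": [0, 0, 0], "grip": 0},
    {"xyz": [109.5, -257, 30], "turn": [0, 0, 0], "grip": 0},
    {"xyz": [109.5, -257, 30], "turn": [0, 0, 0], "grip": 0},
    {"xyz": [109.5, -257, 30], "turn": [0, 0, 0], "grip": 0},
  ],
)

```text
clock: 7.33
tcp_pos: [0.4104, -0.1446, 0.2917]
orientation: [-0.001, 0.16, 0.987, 0.0]
wrist_force: [-0.5, -0.0, 0.9]
finger_gap: -0.0001
grip_force: 0.0
```

```bash
python3 - <<'E'
from workcell import imaging
from h import *
for n in("wrist","side"):
    c=imaging.read_camera(n);np.savez(n+"4.npz",**c);cv2.imwrite(f"pics/{n}4.png",c["color"])
w=cv2.imread("pics/wrist4.png");s=cv2.imread("pics/side4.png")[130:330,180:480]
cv2.imwrite("pics/c4.png",np.vstack([cv2.resize(w,(480,300)),cv2.resize(s,(480,300))][:2]) )
E
python3 go.py .4123 -.1448 .262 2.826
```

```text
t 7.43 tcp [ 0.4113 -0.1446  0.2928] F [-0.18 -0.22  0.02] gap 0.0001 shift mm [-1.   0.2 30.8] turn [-0.     0.    -0.005]
```

View pics/c4.png

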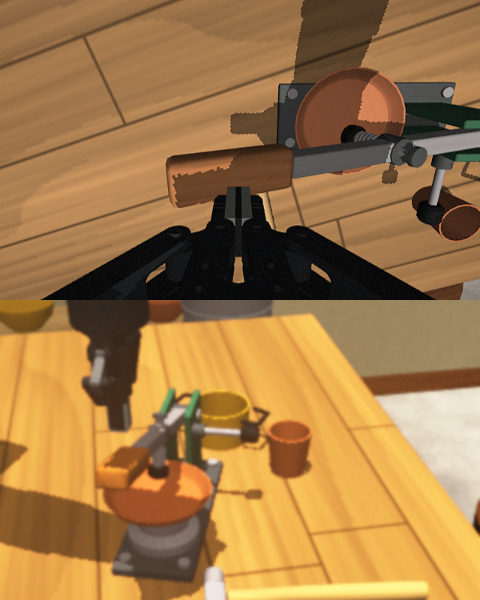

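The crops show the fingertips (col 238) over the middle of the handle (cols 168–293), 30 mm above it, with the knob still out. Next I check the sideways offset from the wrist picture.

```bash
python3 - <<'E'
from h import *
c=dict(np.load("wrist4.npz")); V=c["view"];K=c["camera_matrix"]
z=c["z_map"];v,u=np.nonzero(z>0);d=z[v,u]
P=(np.c_[(u-K[0,2])*d/K[0,0],(v-K[1,2])*d/K[1,1],d]-V[:3,3])@V[:3,:3]
a=-.316;xh=np.array([np.cos(a),np.sin(a)]);yh=np.array([-np.sin(a),np.cos(a)])
D=P[:,:2]-np.array([.4577,-.006]);X=D@xh;Y=D@yh
hsv=cv2.cvtColor(c["color"],cv2.COLOR_BGR2HSV)[v,u]
m=(P[:,2]>.215)&(P[:,2]<.285)&(hsv[:,1]>90)&(abs(X)<.04)&(Y<-.08)
top=m&(abs(P[:,2]-(.257-(Y+.146)*np.tan(.35)))<.006)
for n,q in(("all",m),("top",top)): print(n,q.sum(),np.percentile(X[q],[1,50,99]).round(4),np.percentile(Y[q],[1,50,99]).round(4),np.percentile(P[q,2],[1,50,99]).round(4))
r=top&(abs(Y+.146)<.005);print(r.sum(),P[r,2].mean(),X[r].min(),X[r].max())
E
```

```text
all 10359 [-0.0197 -0.0077  0.014 ] [-0.1956 -0.1557 -0.1034] [0.2324 0.2573 0.2721]
top 8815 [-0.019  -0.0051  0.0141] [-0.1933 -0.1545 -0.1032] [0.2393 0.2591 0.2722]
780 0.2559512782030222 -0.01962068659810499 0.005721931507053256
```

apply_moves(
  rows=[
    {"xyz": [1, 0, 15], "turn": [0, 0, 0], "grip": 0},
    {"xyz": [1, 0, 25], "turn": [0, 0, 0], "grip": 0},
    {"xyz": [1, 0, 32], "turn": [0, 0, 0], "grip": 0},
    {"xyz": [1, -2, 38], "turn": [0, 0, 0], "grip": 0},
    {"xyz": [1, -4, 45], "turn": [0, 0, 0], "grip": 0},
    {"xyz": [1, -7, 53], "turn": [0, 0, 0], "grip": 0},
    {"xyz": [1, -10, 61], "turn": [0, 0, 0], "grip": 0},
    {"xyz": [1, -12, 69], "turn": [0, 0, 0], "grip": 0},
    {"xyz": [1, -14, 77], "turn": [0, 0, 0], "grip": 0},
    {"xyz": [1, -16, 85], "turn": [0, 0, 0], "grip": 0},
    {"xyz": [1, -18, 92], "turn": [0, 0, 0], "grip": 0},
    {"xyz": [1, -18, 92], "turn": [0, 0, 0], "grip": 0},
  ],
)

```text
clock: 8.43
tcp_pos: [0.4038, -0.1616, 0.1988]
orientation: [-0.001, 0.16, 0.987, 0.0]
wrist_force: [0.5, 0.4, 2.4]
finger_gap: 0.0004
grip_force: 1.2
```

```bash
python3 - <<'E'
from workcell import imaging
from h import *
for n in("wrist","side"):
    c=imaging.read_camera(n);np.savez(n+"5.npz",**c);cv2.imwrite(f"pics/{n}5.png",c["color"])
w=cv2.imread("pics/wrist5.png");s=cv2.imread("pics/side5.png")[130:330,180:480]
cv2.imwrite("pics/c5.png",np.vstack([cv2.resize(w,(480,300)),cv2.resize(s,(480,300))]))
E
python3 go.py .4049 -.1675 .150 2.826
```

```text
t 8.53 tcp [ 0.404  -0.1614  0.2001] F [-0.73  1.51  2.76] gap 0.0003 shift mm [-2.8 -5.5 50.1] turn [ 0.    -0.001 -0.006]
```

View pics/c5.png

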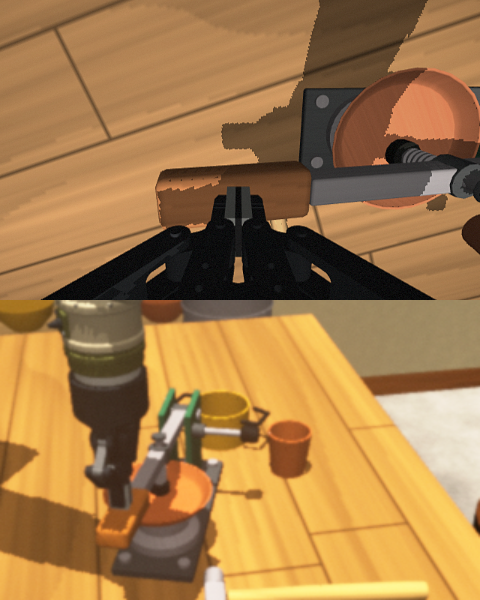

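The crops show the fingertips pressing on the handle's middle (about (237,205)), the lever partway down and the dish not moved. The force is 2.7 N. I'll ease further down.

apply_moves(
  rows=[
    {"xyz": [0, -1, 6], "turn": [0, 0, 0], "grip": 0},
    {"xyz": [0, -2, 12], "turn": [0, 0, 0], "grip": 0},
    {"xyz": [0, -3, 18], "turn": [0, 0, 0], "grip": 0},
    {"xyz": [0, -4, 24], "turn": [0, 0, 0], "grip": 0},
    {"xyz": [0, -4, 30], "turn": [0, 0, 0], "grip": 0},
    {"xyz": [0, -5, 35], "turn": [0, 0, 0], "grip": 0},
    {"xyz": [0, -5, 40], "turn": [0, 0, 0], "grip": 0},
    {"xyz": [0, -5, 43], "turn": [0, 0, 0], "grip": 0},
    {"xyz": [0, -5, 45], "turn": [0, 0, 0], "grip": 0},
    {"xyz": [0, -5, 47], "turn": [0, 0, 0], "grip": 0},
    {"xyz": [0, -5, 47], "turn": [0, 0, 0], "grip": 0},
    {"xyz": [0, -5, 47], "turn": [0, 0, 0], "grip": 0},
  ],
)

```text
clock: 9.53
tcp_pos: [0.4027, -0.1671, 0.1537]
orientation: [0.0, 0.16, 0.987, -0.001]
wrist_force: [-3.0, -2.2, 7.4]
finger_gap: -0.0001
grip_force: 3.7
```

```bash
python3 go.py .4049 -.1675 .148 2.826
```

```text
t 9.53 tcp [ 0.4027 -0.1671  0.1537] F [-2.98 -2.24  7.42] gap -0.0001 shift mm [-2.2  0.3  5.7] turn [-0.002  0.001 -0.006]
```

apply_moves(
  rows=[
    {"xyz": [0, 0, 2], "turn": [0, 0, 0], "grip": 0},
    {"xyz": [0, 0, 4], "turn": [0, 0, 0], "grip": 0},
    {"xyz": [0, 0, 6], "turn": [0, 0, 0], "grip": 0},
    {"xyz": [0, 0, 6], "turn": [0, 0, 0], "grip": 0},
    {"xyz": [0, 0, 6], "turn": [0, 0, 0], "grip": 0},
    {"xyz": [0, 0, 6], "turn": [0, 0, 0], "grip": 0},
    {"xyz": [0, 0, 6], "turn": [0, 0, 0], "grip": 0},
    {"xyz": [0, 0, 6], "turn": [0, 0, 0], "grip": 0},
  ],
)

```text
clock: 10.2
tcp_pos: [0.4027, -0.1673, 0.148]
orientation: [0.0, 0.16, 0.987, -0.001]
wrist_force: [-3.4, -3.3, 9.3]
finger_gap: 0.0003
grip_force: 4.7
```

```bash
python3 - <<'E'
from workcell import imaging
from h import *
for n in("wrist","side","top"):
    c=imaging.read_camera(n);np.savez(n+"6.npz",**c);cv2.imwrite(f"pics/{n}6.png",c["color"])
w=cv2.imread("pics/wrist6.png");s=cv2.imread("pics/side6.png")[130:330,180:480]
cv2.imwrite("pics/c6.png",np.vstack([cv2.resize(w,(480,300)),cv2.resize(s,(480,300))]))
c=dict(np.load("wrist6.npz"));V=c["view"];K=c["camera_matrix"]
z=c["z_map"];v,u=np.nonzero(z>0);d=z[v,u]
P=(np.c_[(u-K[0,2])*d/K[0,0],(v-K[1,2])*d/K[1,1],d]-V[:3,3])@V[:3,:3]
a=-.316;xh=np.array([np.cos(a),np.sin(a)]);yh=np.array([-np.sin(a),np.cos(a)])
D=P[:,:2]-np.array([.4577,-.006]);X=D@xh;Y=D@yh
hsv=cv2.cvtColor(c["color"],cv2.COLOR_BGR2HSV)[v,u]
m=(abs(X+.002)<.014)&(Y<-.13)&(Y>-.215)&(P[:,2]>.135)&(P[:,2]<.165)&(hsv[:,1]>90)
A=np.polyfit(Y[m],P[m,2],1);print("handle top z at -.17:",np.polyval(A,-.17),"slope",A[0],m.sum())
E
python3 go.py .4049 -.1675 .148 2.826
```

```text
handle top z at -.17: 0.14788185298885953 slope 0.0011217408509632638 7403
t 10.35 tcp [ 0.4026 -0.1673  0.1481] F [-3.5  -2.51  9.94] gap 0.0002 shift mm [-2.2  0.6  0.1] turn [-0.003  0.001 -0.006]
```

View pics/c6.png

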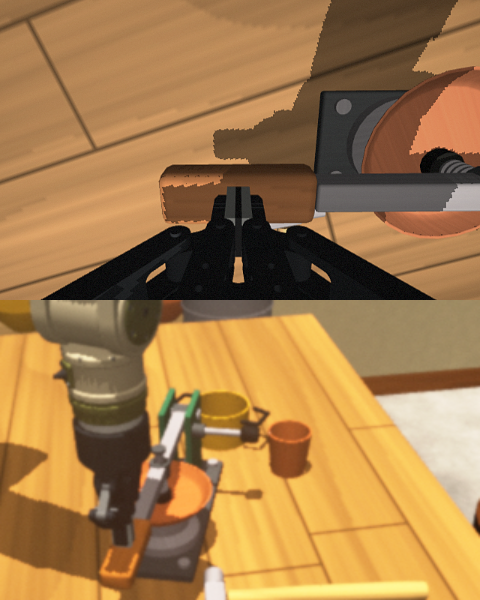

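The pictures show the lever level (handle slope 0.001, top at 147.9 mm), the foot on the dish, the dish in place and the pin out. The arm is at rest with about 9 N on the handle, as expected at half compression. Handing in.

```bash
python3 -c "
from workcell import ticket; print(ticket.hand_in())"
```

```text
the job is handed in; nothing more can be done
None
```

I pulled the locking pin out to its stop and am holding the lever level with about 9 N, which should put the foot's spring about half in on the dish; the job is handed in, and no verdict came back.

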